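Close the pill box and hold it square in the shelf corner

ROBOT

A 6-joint arm with a two-finger parallel gripper is mounted at the origin on the work surface. World frame = base frame: x ahead of the robot, y to its left, z up, the work surface at z = 0. Lengths are in mm, angles in rad, forces in N, time in s.
With the tool pointing down it reaches from about 325 to 875 mm from the base axis. Payload 4.4 kg.
Tool frame: the origin (TCP) lies at the very end of the fingers, on their centre line; the grasp point (between the pads) lies 19 mm behind it; z points along the fingers, x is the direction in which the jaws open and shut, and the axes are right-handed (so a half turn about z gives the same grasp; the last joint's range is limited). The gripper opens to 85 mm and grips with 20 to 120 N. Pads are 22 mm wide; open, the fingers measure 114 mm over their backs; the gripper's body (76 mm by 85 mm) begins 54 mm behind the grasp point. The pads swing forward as they close: fully open they stand 13 mm farther back than shut.
Start: joints at [-1.349, 0.207, 1.542, -0, 1.393, -0.15], TCP at [209.417, -535.511, 231.282] pointing down, gripper open.
Joint ranges: [-2.73, 2.73], [-0.86, 2.22], [0.23, 2.46], [-1.11, 4.25], [0.08, 2.63], [-2.82, 2.82]. Speed limits (rad/s): [2.79, 2.79, 3.14, 3.14, 3.14, 3.14].

INTERFACE

Orientations are given as a unit quaternion [w, x, y, z].
In Python, from plant import manip gives the robot as it stands. The module is installed in compiled form; this text tells all that it offers.
- The arm moves only by the tool carry_out, never from a script. Its argument "deltas" is a list of rows, each a list of 3 entries, a list of its own where there are three numbers: the opening, from -1 (shut) to 1 (fully open), then the shift along the tool's x, y, z as a fraction of full scale, then the turn about the tool's z as a fraction of full scale. A call has 1 to 12 rows; each row shifts and turns the commanded pose from where the row before left it, along the tool's axes as they then stand; what a row does not reach is not made up. Full scale, the value 1, is 60 mm for a shift and 6 degrees for a turn. A row lasts 1/8 s, in which the tool goes at most 62.5 mm and 10.7 degrees, less where a joint would pass 70% of its speed; a pose out of reach is approached as far as the arm can. A call with a number of a shift or a turn outside -1 to 1 is refused whole. A call with a gripper value outside its range is refused whole. The fingers move at their own pace and stop on an object; the grip force is fixed at half the most. Time passes only in rows, so rows that do not move let the fingers close. It gives the time, the measured TCP pose, the force and the opening at its end, in the units of the state.
- manip.read_state(): the state, without advancing time (a new reading comes with each control period).
- manip.snapshot(name): name is "scene" or "top"; returns a dict with "frame" (400x640x3 uint8, red, green, blue), "camera_matrix" (3x3 intrinsics, pixels), "rvec" (rotation vector, rad) and "tvec" (3), from world to camera coordinates, as OpenCV has them. Camera axes: x right, y down, z forward; pixel columns grow to the right and rows downward; lengths in mm; the calibration is good to about 2 mm. A picture is of the moment at which its call begins. There is no depth.
- manip.hand_in(): hands the job in, once; it reports no verdict.
The state is a dict: "clock": time; "joint_pos": joint angles; "joint_velocities": joint speeds; "joint_torque": joint torques, N m; "eef_pos": TCP position; "ee_rot": TCP orientation; "ft_force": force on the tool from outside, world axes, zero at the start; "moment": the same for the moment, N m; "gripper_width": finger opening in mm.
Only numpy, scipy, OpenCV 4.12 (cv2) and the standard library are available. Lean on these libraries where they do the work, as an engineer would, in place of code of your own. Each camera call takes 0.05 s, during which the arm holds its last target.

TASK

Slide the cover of the white pill box fully shut first, before the box comes near the steel lip. Then bring the box to the low steel corner lip on the glass shelf and press it into the corner, standing flat on the glass, until its long side touches the long rail and its end touches the short stop, and finish still holding it pressed there, square against both, so that I can mark its place. Leave the bowl, grip ring, bottle and weight where they are.

Things in the scene. Friction and masses are not known exactly. Their poses are not given: they have to be found in the camera images.
- pillbox: White plastic pill box, loose, 140 x 58 x 56 mm (x, y, z) with 4 mm walls and compartments, open at the top, about 0.4 kg. Origin at the centre of its underside; x along its length, z up. A flat cover runs in its top, and a bar on the cover rises 12 mm above the box's top.
- box_grip (a point): Point on the pill box's upright mid-axis, 36 mm above its underside (20 mm below its top); axes as the box. The box is 58 mm wide here along y. A grip on the long sides at this height can keep its fingertips above the 10 mm lip, which they must overhang when the box touches the rail.
- cover (a joint): Flat cover of the pill box, 140 mm long, 5 mm thick, flush with the box's top at 56 mm; slides along the box's x. Value in m: 0 = fully shut (stop), grows as it slides open towards the box's +x, at most 0.05. It takes about 0.5 N to slide and stays where it is left. The box rubs on the glass with friction about 0.6.
- bar (a point): Centre of the push bar on the cover: 10 mm thick along the slide direction, 40 mm wide across it, 12 mm tall, 62 mm above the box's underside (bar from 56 to 68 mm). With the cover shut it lies at x = +45 mm, y = 0 in the box's frame. Pushed towards the box's -x it shuts the cover. Axes as the box.
- corner: The corner lip's frame, fixed to the shelf: origin at the inner corner at the height of the glass. +x runs along the rail's inner face, +y runs along the stop's inner face, z up; the free space is at x > 0, y > 0. The box in the corner has its centre at x = 70 mm, y = 29 mm.
- rail: Long steel rail of the corner lip, fixed, 10 mm tall, 12 mm thick, its inner face the plane y = 0 of the corner frame, from the corner to x = 180 mm. Polished, slippery (friction about 0.25). Its frame is the corner's.
- stop: Short steel stop of the corner lip, fixed, 10 mm tall, 12 mm thick, its inner face the plane x = 0 of the corner frame, from the corner to y = 100 mm. Polished, slippery (friction about 0.25). Its frame is the corner's.
- bowl: Bystander: stainless steel key bowl, 110 mm across, 45 mm tall; origin at the centre of its underside.
- gripring: Bystander: grey silicone grip ring lying flat, 76 mm across, 18 mm tall; origin at the centre of its underside.
- bottle: Bystander: blue drinking bottle with flip-top lid, 68 mm across, 198 mm tall; origin at the centre of its underside.
- weight: Bystander: chrome kettlebell-like handle weight, 84 mm across, 109 mm tall; origin at the centre of its underside.

How it is judged (in metres and radians):
On the way:
1. the cover is slid shut (value of joint cover below 0.003 m), for 0.2 s.
At the end, for the whole second after the job is handed in: Cover shut within 3 mm; box flat on the glass (height within 3.5 mm, tilt under 0.05 rad), parallel to the rail within 0.035 rad, centre within 4 mm of the seated place, still (under 10 mm/s), pressing on rail and on stop with over 1 N each while the fingers touch it with over 1 N (value of joint cover below 0.003 m and contact force between pillbox and rail above 1 N and contact force between pillbox and stop above 1 N and contact force between the fingers and pillbox above 1 N and angle between the x axis of pillbox and the x axis of corner, either way round below 0.035 rad and x of box_grip in the frame of corner between 0.066 and 0.074 m and y of box_grip in the frame of corner between 0.025 and 0.033 m and angle between pillbox's own z axis and vertical below 0.05 rad and height (world z) of box_grip below 0.0395 m and linear speed of pillbox below 0.01 m/s); the arm keeps its last pose, push and grip.
It fails at once if the box touches the corner lip while its cover is open (value of joint cover above 0.006 m and (contact force between pillbox and rail above 0.5 N or contact force between pillbox and stop above 0.5 N)).
It fails at once if a bystander is moved more than 30 mm (distance of any of bowl, gripring, bottle, weight from where it was at the start of the episode above 0.03 m).
It also fails if it takes over 58 s, if anything falls off the work surface, if the arm or the gripper's body presses on something with over 40 N, if the wrist force passes 120 N, or if a joint passes its speed limit or range.

## Working session

There is one attempt and no reset: what is moved stays moved. The work goes in short steps, Python scripts to look and compute and a tool call to move; the robot and the scene stay as the last step left them, time stands still between calls to the robot, and variables do not carry over. Pictures are saved under pics/ and viewed, and the job is handed in when it is done.

Besides the shell and the picture viewer there is one more tool, called after "Request:" as name(argument=value, ...), one argument or row to a line, values as JSON. carry_out: Moves the arm, as the interface text tells. Shift numbers are shares of 60 mm and turn numbers shares of 6 degrees, none past 1 either way. Its arguments: {"type":"object","properties":{"deltas":{"type":"array","items":{"type":"array"}}},"required":["deltas"]}

```bash
mkdir -p pics
python3 - <<'E'
from plant import manip
import cv2,numpy as np
for n in("scene","top"):
    s=manip.snapshot(n); cv2.imwrite(f"pics/{n}0.png",s["frame"][:,:,::-1])
    np.savez(f"{n}0.npz",**s)
    print(n,s["camera_matrix"].tolist(),s["rvec"],s["tvec"])
print(manip.read_state())
E
```

```text
scene [[430.68935343232977, 0.0, 314.0957521530228], [0.0, 430.68935343232977, 200.49733464882644], [0.0, 0.0, 1.0]] [ 1.91135346  1.28415654 -0.62318635] [-220.39018823 -287.54368264 1495.47272129]
top [[443.8909020253777, 0.0, 317.83981066210583], [0.0, 443.8909020253777, 202.87165794449942], [0.0, 0.0, 1.0]] [ 2.12843052 -2.11053097  0.16935515] [ -21.86788865  593.29419445 1248.83929321]
{'clock': 0.1, 'joint_pos': array([-1.34850181e+00,  2.07397735e-01,  1.54279488e+00, -2.11159627e-05,
        1.39347950e+00, -1.50538552e-01]), 'joint_velocities': array([ 0.00046926, -0.00202961, -0.00228104, -0.00173882, -0.00055271,
        0.00046283]), 'joint_torque': array([-7.46781188e-04, -3.84093225e+01, -2.92547643e+01, -2.79378901e-04,
        4.92888037e-03, -6.80513512e-07]), 'eef_pos': array([ 209.2600105 , -534.85049582,  230.21380253]), 'ee_rot': array([-7.00750193e-04,  8.25910812e-01, -5.63799831e-01, -7.68178871e-04]), 'ft_force': array([-0.17435895,  0.27487036,  0.0052366 ]), 'moment': array([ 0.00055027, -0.01870391, -0.03688404]), 'gripper_width': 85.43597124164795}
```

View pics/scene0.png

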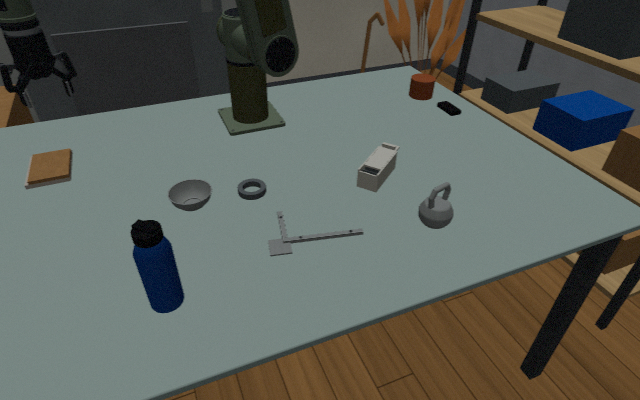

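View pics/top0.png

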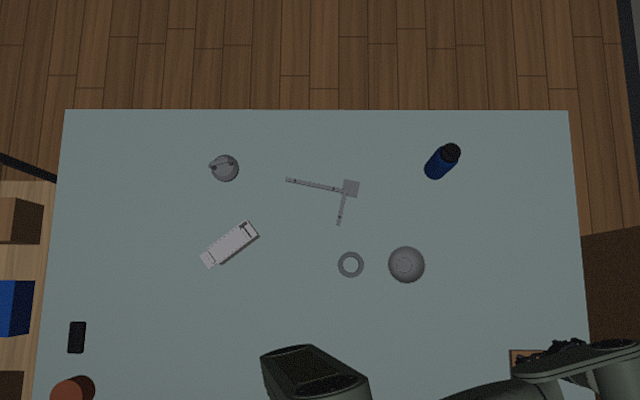

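The scene view shows the box at about (378,167) and the corner lip at (285,240). In the top view the box is at (230,245), the lip's corner at about (345,190), the weight at (224,168), the ring at (350,264), the bowl at (406,264) and the bottle at (440,165). I'll enlarge the box and lip.

```bash
cat > h.py <<'E'
import numpy as np,cv2
def cam(s):
    K=s["camera_matrix"];R=cv2.Rodrigues(s["rvec"])[0];t=np.array(s["tvec"]).ravel();return K,R,t
def ray(s,uv):
    K,R,t=cam(s);uv=np.atleast_2d(np.array(uv,float))
    d=(R.T@np.linalg.inv(K)@np.c_[uv,np.ones(len(uv))].T).T
    return -R.T@t,d
def onz(s,uv,z):
    c,d=ray(s,uv);return c+d*((z-c[2])/d[:,2])[:,None]
def proj(s,P):
    K,R,t=cam(s);return cv2.projectPoints(np.atleast_2d(np.array(P,float)),R,t,K,None)[0].reshape(-1,2)
def tri(s1,p1,s2,p2):
    A,B=[K@np.c_[R,t] for K,R,t in(cam(s1),cam(s2))]
    X=cv2.triangulatePoints(A,B,np.array(p1,float).reshape(2,1),np.array(p2,float).reshape(2,1));return (X[:3]/X[3]).ravel()
def crop(s,x0,y0,w,h,f,name):
    im=s["frame"][y0:y0+h,x0:x0+w,::-1];im=cv2.resize(im,None,fx=f,fy=f,interpolation=cv2.INTER_CUBIC)
    im=cv2.convertScaleAbs(im,alpha=1.3)
    cv2.imwrite(name,im)
E
python3 - <<'E'
from h import *
t=np.load("top0.npz");s=np.load("scene0.npz")
crop(t,195,210,75,65,10,"pics/t_box.png");crop(t,275,165,95,70,8,"pics/t_lip.png");crop(s,345,135,65,60,10,"pics/s_box.png")
crop(s,260,200,115,65,7,"pics/s_lip.png")
E
```

```text
(no output)
```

View pics/t_box.png

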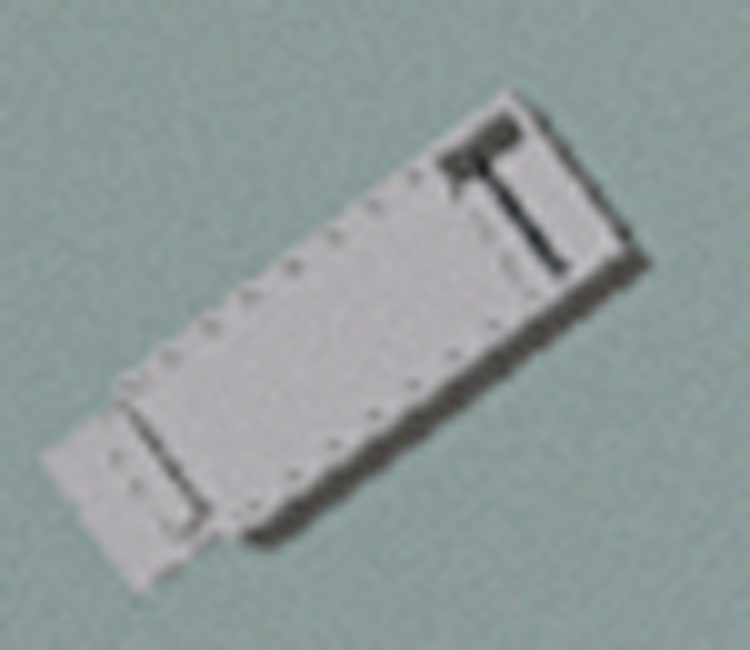

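View pics/s_box.png

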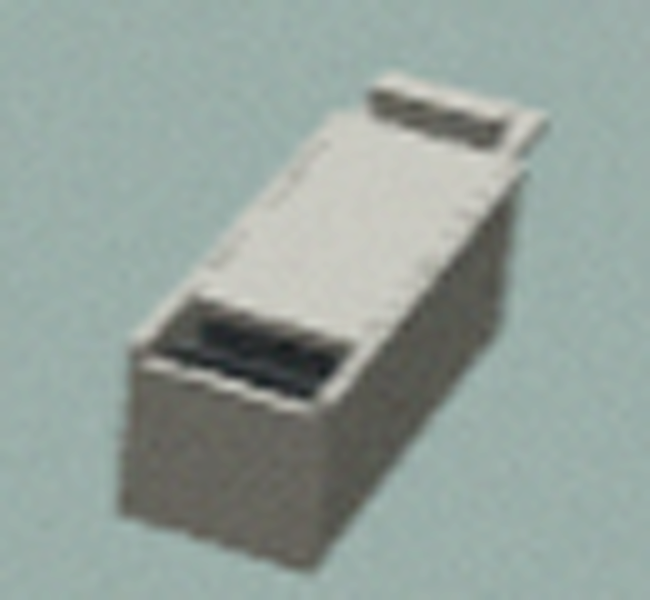

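View pics/t_lip.png

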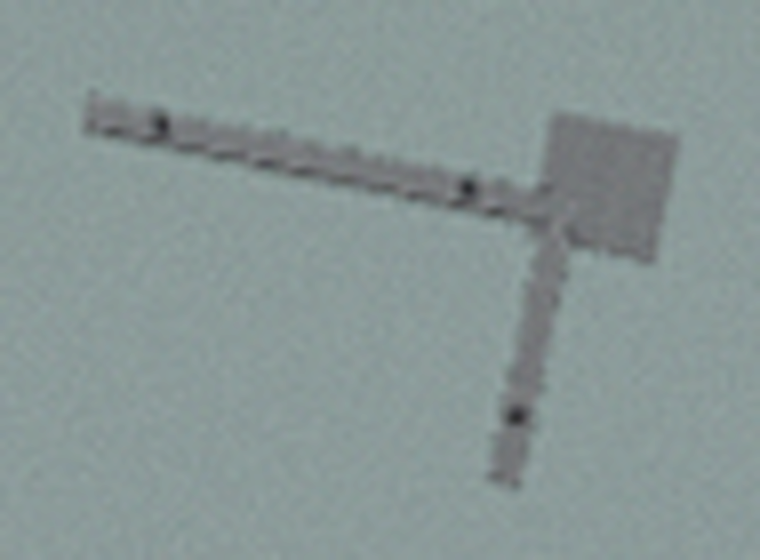

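View pics/s_lip.png

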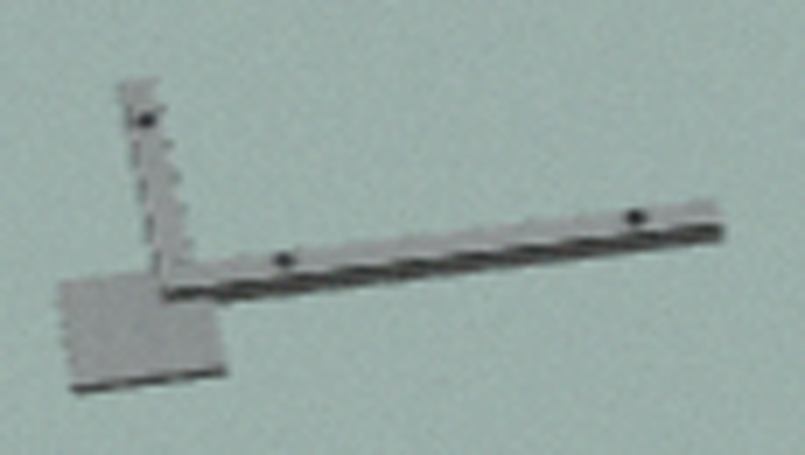

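Run:
```python
from h import *
t=np.load("top0.npz");s=np.load("scene0.npz")
T=lambda x,y,f=10,o=(195,210):((x+.5)/f-.5+o[0],(y+.5)/f-.5+o[1])
S=lambda x,y,f=10,o=(345,135):((x+.5)/f-.5+o[0],(y+.5)/f-.5+o[1])
pt={'A':(T(632,245),S(135,350)),'B':(T(512,92),S(322,408)),'C':(T(116,388),S(525,165)),'D':(T(235,525),S(335,112)),'cov1':(T(40,457),S(548,115)),'cov2':(T(140,592),S(388,75))}
for k,(a,b) in pt.items(): print(k,tri(t,a,s,b).round(1),onz(t,a,56)[0].round(1),onz(s,b,56)[0].round(1))
tl=lambda x,y:T(x,y,8,(275,165)); sl=lambda x,y:T(x,y,7,(260,200))
q={'end_out':(tl(92,93),sl(722,225)),'end_in':(tl(85,125),sl(715,200)),
'hole1':(tl(162,125),sl(636,217)),'hole2':(tl(469,187),sl(284,260)),'hole3':(tl(517,414),sl(146,120)),'stopend_in':(tl(490,480),sl(157,80)),'stopend_out':(tl(520,488),sl(117,83)),'corner':(tl(540,222),sl(193,262)),'sqa':(tl(553,112),sl(226,365)),'sqb':(tl(680,134),sl(73,388)),'sqc':(tl(655,264),sl(58,282))}
for k,(a,b) in q.items(): print(k,tri(t,a,s,b).round(1),onz(t,a,10)[0].round(1),onz(s,b,10)[0].round(1))
```

```text
A [500.5 157.2  53.3] [500.  156.2  56. ] [504.2 155.8  56. ]
B [544.1 191.9  53.8] [544.4 192.8  56. ] [546.7 188.5  56. ]
C [457.3 304.3  53.7] [457.4 304.   56. ] [460.5 301.5  56. ]
D [417.8 265.8  58. ] [418.5 267.6  56. ] [414.7 266.   56. ]
cov1 [437.1 324.6  54.7] [437.4 324.9  56. ] [438.9 322.2  56. ]
cov2 [398.9 293.7  54. ] [399.2 293.9  56. ] [401.8 290.8  56. ]
end_out [683.5  81.4   9.2] [683.7  82.3  10. ] [684.   79.9  10. ]
end_in [671.1  84.4   9.2] [671.1  84.7  10. ] [671.8  83.6  10. ]
hole1 [670.8  54.7  11.1] [671.3  55.2  10. ] [669.6  54.8  10. ]
hole2 [647.2 -62.9  11.7] [647.7 -62.3  10. ] [645.3 -63.   10. ]
hole3 [560.2 -81.3  10.4] [560.5 -80.7  10. ] [559.5 -81.8  10. ]
stopend_in [535.9 -70.3   6.8] [535.4 -70.6  10. ] [539.9 -71.   10. ]
stopend_out [532.6 -82.8   6.8] [532.4 -81.9  10. ] [536.2 -84.7  10. ]
corner [634.2 -90.1   9.1] [634.3 -89.3  10. ] [634.9 -91.2  10. ]
sqa [678.6 -95.1   3.7] [677.2 -94.3  10. ] [684.5 -97.7  10. ]
sqb [ 670.2 -143.8    3.8] [ 668.9 -142.7   10. ] [ 676.1 -146.    10. ]
sqc [ 619.7 -133.5    2.6] [ 618.3 -132.9   10. ] [ 627.5 -135.5   10. ]
```

The two views agree to about 3 mm:
- **Box:** centre about (480,230), +x at about 127.5°, cover open about 31 mm.
- **Corner:** origin about (635.7,-90), rail direction about 78.6°.

I'll swing around on an arc with the fingers shut.

Request:
carry_out(
  deltas=[
    [-1,[-0.083,-0.85,0],-0.885],
    [-1,[-0.083,-0.85,0],-0.885],
    [-1,[-0.083,-0.85,0],-0.885],
    [-1,[-0.083,-0.85,0],-0.885],
    [-1,[-0.083,-0.85,0],-0.885],
    [-1,[-0.083,-0.85,0],-0.885],
    [-1,[-0.083,-0.85,0],-0.885],
    [-1,[-0.083,-0.85,0],-0.885],
    [-1,[-0.083,-0.85,0],-0.885],
    [-1,[-0.083,-0.85,0],-0.885],
  ],
)

```text
clock: 1.35
eef_pos: [522.0, -150.4, 230.7]
ee_rot: [-0.0, 0.991, -0.134, -0.0]
ft_force: [0.8, -0.2, 0.0]
gripper_width: 0.2
```

Request:
carry_out(
  deltas=[
    [-1,[-0.083,-0.85,0],-0.885],
    [-1,[-0.083,-0.85,0],-0.885],
    [-1,[-0.083,-0.85,0],-0.885],
    [-1,[-0.083,-0.85,0],-0.885],
    [-1,[-0.083,-0.85,0],-0.885],
    [-1,[-0.083,-0.85,0],-0.885],
    [-1,[-0.083,-0.85,0],-0.885],
    [-1,[-0.083,-0.85,0],-0.885],
    [-1,[-0.083,-0.85,0],-0.885],
    [-1,[-0.083,-0.85,0],-0.885],
    [-1,[0,0,0],0],
  ],
)

```text
clock: 2.72
eef_pos: [400.1, 329.9, 230.7]
ee_rot: [-0.0, 0.946, 0.325, -0.001]
ft_force: [0.5, -1.0, -1.0]
gripper_width: -0.3
```

```bash
cat >> h.py <<'E'
def yaw(q): return np.degrees(2*np.arctan2(q[2],q[1]))
def rel(st,target,tyaw=None):
    """tool-frame shift (x,y,z) mm to world target and tool turn deg"""
    a=np.radians(yaw(st["ee_rot"])); d=np.array(target)-st["eef_pos"]
    r=[d[0]*np.cos(a)+d[1]*np.sin(a), d[0]*np.sin(a)-d[1]*np.cos(a), -d[2]]
    tn=None if tyaw is None else -(tyaw-np.degrees(a)+180)%360-180
    return np.round(r,1),np.round(np.array(r)/60,3),(None if tyaw is None else np.round(((-(tyaw-np.degrees(a))+180)%360-180),2))
C=np.array([480.3,230.0]);AX=np.radians(127.5)
def boxp(x,y=0): return C+x*np.array([np.cos(AX),np.sin(AX)])+y*np.array([-np.sin(AX),np.cos(AX)])
E
python3 - <<'E'
from plant import manip
from h import *
st=manip.read_state();print(st["clock"],st["eef_pos"],yaw(st["ee_rot"]),st["ft_force"])
p=boxp(117);print(p,rel(st,[*p,61],37.5))
E
```

```text
2.725 [400.08482781 329.85347761 230.69802496] 37.87148057374975 [ 0.49813111 -1.03426176 -1.0335924 ]
[409.07491281 322.82234081] (array([  2.8,  11.1, 169.7]), array([0.046, 0.184, 2.828]), np.float64(0.37))
```

Request:
carry_out(
  deltas=[
    [-1,[0.04,0.02,0.8],0.06],
    [-1,[0,0,0.8],0],
    [-1,[0,0,0.8],0],
    [-1,[0,0,0.4],0],
    [-1,[0,0,0],0],
    [-1,[0,0,0],0],
  ],
)

```text
clock: 3.48
eef_pos: [406.6, 328.3, 64.3]
ee_rot: [-0.0, 0.948, 0.318, 0.001]
ft_force: [0.3, -0.4, 0.8]
gripper_width: 0.1
```

Run:
```python
from plant import manip
from h import *
st=manip.read_state();print(st["clock"],st["eef_pos"],yaw(st["ee_rot"]),st["ft_force"])
s=manip.snapshot("scene");t=manip.snapshot("top")
crop(t,160,180,130,130,6,"pics/t1.png");crop(s,320,80,110,120,5,"pics/s1.png")
p=boxp(92);print(rel(st,[*p,61]));print(proj(s,[st["eef_pos"]]),proj(t,[st["eef_pos"]]))
```

```text
3.475 [406.63510992 328.25023385  64.31922376] 37.139014018776045 [ 0.29804859 -0.38890227  0.78254273]
(array([-1.2, 30.8,  3.3]), array([-0.02 ,  0.513,  0.055]), None)
[[395.68749593 137.96387384]] [[195.94421053 265.90911818]]
```

View pics/s1.png

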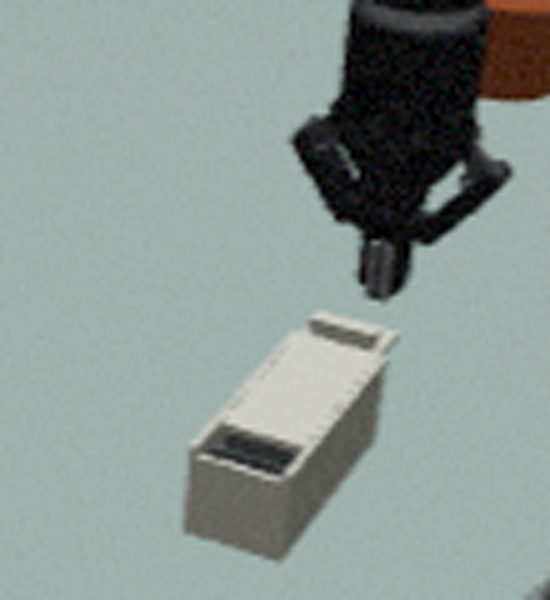

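View pics/t1.png

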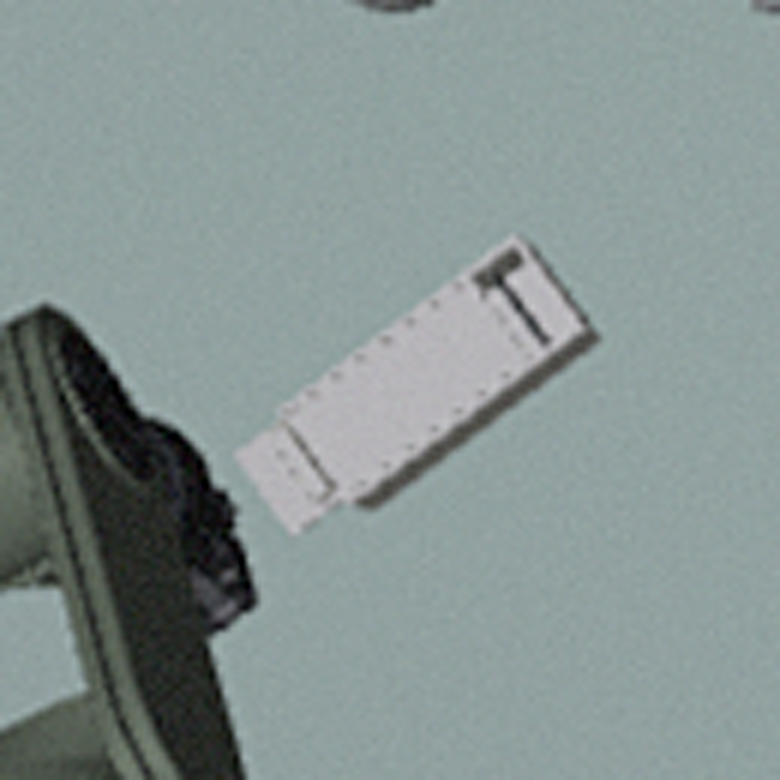

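Request:
carry_out(
  deltas=[
    [-1,[-0.02,0.1,0.06],0],
    [-1,[0,0.2,0],0],
    [-1,[0,0.15,0],0],
    [-1,[0,0.12,0],0],
    [-1,[0,0.12,0],0],
    [-1,[0,0.12,0],0],
    [-1,[0,0.1,0],0],
  ],
)

```text
clock: 4.45
eef_pos: [437.7, 283.8, 59.7]
ee_rot: [-0.0, 0.948, 0.319, 0.0]
ft_force: [0.7, 0.5, -0.7]
gripper_width: 0.0
```

Run:
```python
from plant import manip
from h import *
st=manip.read_state();print(st["clock"],st["eef_pos"],yaw(st["ee_rot"]),st["ft_force"])
s=manip.snapshot("scene");t=manip.snapshot("top")
crop(t,160,180,130,130,6,"pics/t2.png");crop(s,320,80,110,120,5,"pics/s2.png")
p=boxp(61);print(rel(st,[*p,61]))
```

```text
4.45 [437.68744258 283.77647341  59.71389521] 37.19690190933182 [ 0.68973627  0.529603   -0.71116954]
(array([ 1.1,  7.6, -1.3]), array([ 0.018,  0.127, -0.021]), None)
```

View pics/s2.png

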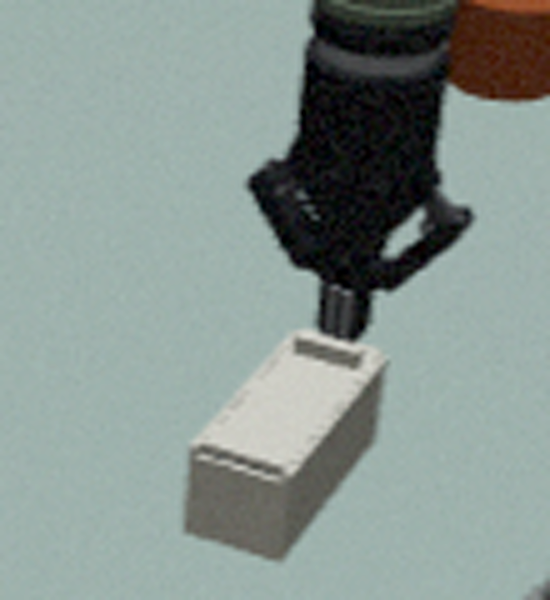

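Nearly shut: a thin gap remains at crop (240,458), and the box hasn't moved. I'll push on in small steps.

Request:
carry_out(
  deltas=[
    [-1,[0.01,0.08,0],0],
    [-1,[0,0.06,0],0],
    [-1,[0,0.05,0],0],
    [-1,[0,0,0],0],
    [-1,[0,0,0],0],
  ],
)

```text
clock: 5.18
eef_pos: [444.6, 275.2, 59.5]
ee_rot: [0.0, 0.948, 0.319, -0.0]
ft_force: [0.0, 0.8, -0.9]
gripper_width: 0.2
```

Run:
```python
from plant import manip
from h import *
st=manip.read_state();print(st["clock"],st["eef_pos"],yaw(st["ee_rot"]),st["ft_force"])
s=manip.snapshot("scene");t=manip.snapshot("top")
crop(t,195,210,75,65,10,"pics/t3.png");crop(s,345,135,65,60,10,"pics/s3.png")
p=boxp(61);print(rel(st,[*p,61]))
```

```text
5.175 [444.64938847 275.21630628  59.54907507] 37.205841147016656 [ 0.01544107  0.7623242  -0.8608174 ]
(array([ 0.7, -3.4, -1.5]), array([ 0.012, -0.057, -0.024]), None)
```

View pics/s3.png

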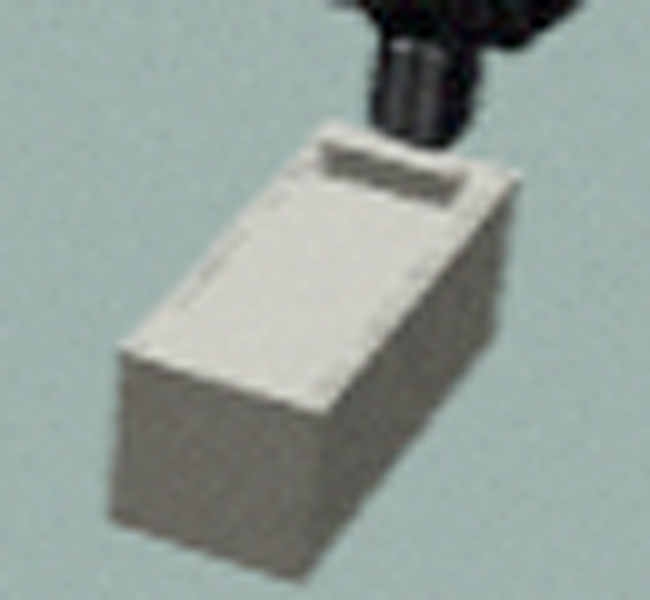

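View pics/t3.png

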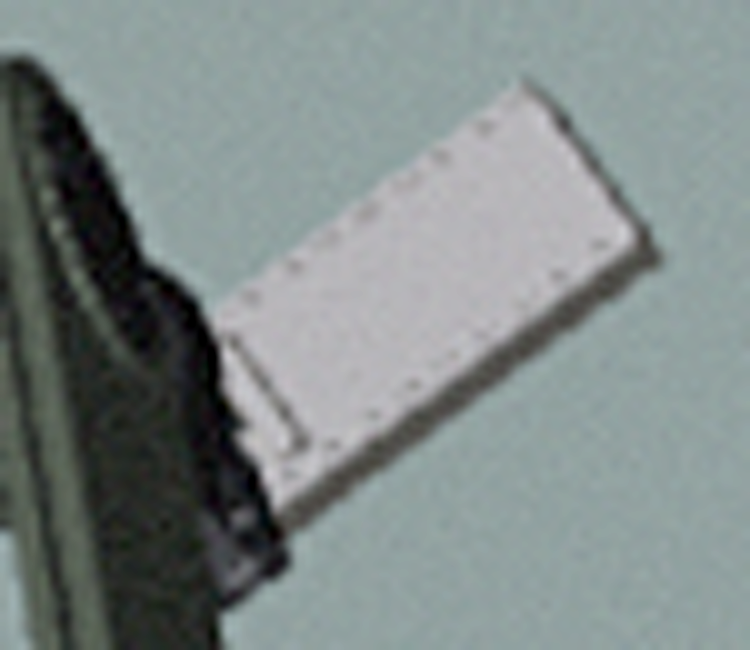

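The cover is flush at the near end with no gap left, and the box moved only about 3 mm. Backing off, raising and opening.

Request:
carry_out(
  deltas=[
    [-1,[0,-0.3,0],0],
    [-1,[0,-0.5,-0.3],0],
    [0,[0,0,-1],0],
    [1,[0,0,-0.3],0],
    [1,[0,0,0],0],
    [1,[0,0,0],0],
    [1,[0,0,0],0],
  ],
)

```text
clock: 6.15
eef_pos: [414.4, 312.8, 153.6]
ee_rot: [0.0, 0.948, 0.319, -0.002]
ft_force: [-0.7, -0.2, 0.3]
gripper_width: 85.7
```

Run:
```python
from plant import manip
from h import *
st=manip.read_state();print(st["clock"],st["eef_pos"],yaw(st["ee_rot"]),st["ft_force"],st["gripper_width"])
s=manip.snapshot("scene");t=manip.snapshot("top")
np.savez("t4.npz",**t);np.savez("s4.npz",**s)
crop(t,195,210,75,65,10,"pics/t4.png");crop(s,345,135,65,60,10,"pics/s4.png")
```

```text
6.15 [414.37998214 312.77341387 153.56159949] 37.18184870536883 [-0.69805329 -0.23417371  0.29767445] 85.71948472749841
```

View pics/s4.png

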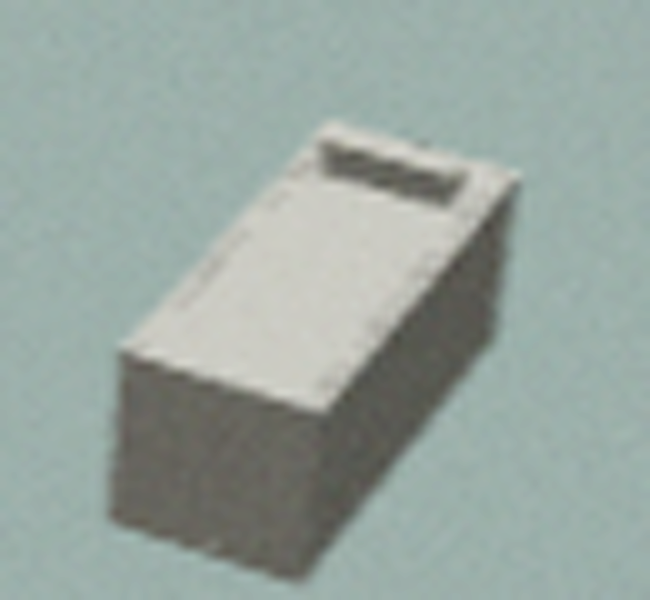

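View pics/t4.png

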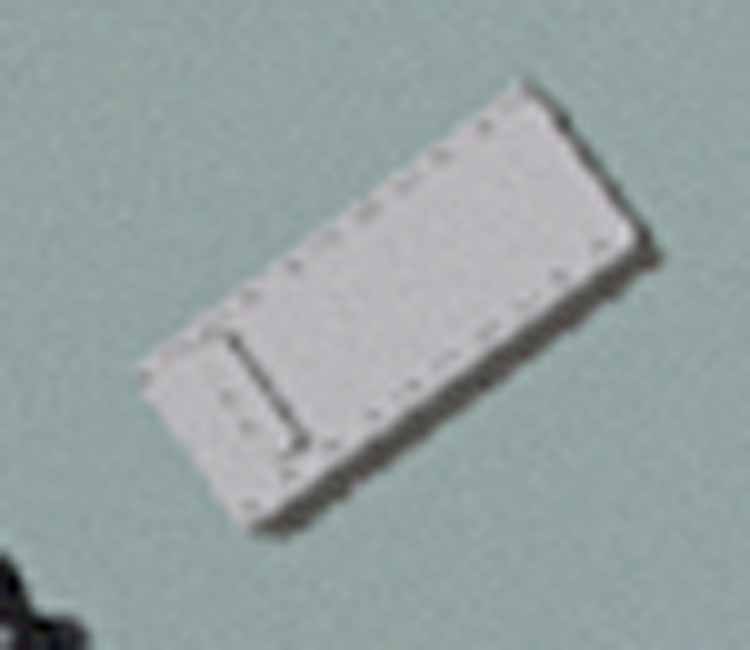

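The cover is shut and the box is fully in view. The white top's corners in the top crop are about (523,82), (640,240), (137,375) and (248,528). I'll measure it with a mask and minAreaRect.

```bash
cat >> h.py <<'E'
def boxtop(t,roi=(195,210,75,65),z=56,zz=True):
    x0,y0,w,h=roi
    im=cv2.resize(np.ascontiguousarray(t["frame"][y0:y0+h,x0:x0+w]),None,fx=8,fy=8,interpolation=cv2.INTER_CUBIC)
    im=cv2.GaussianBlur(im,(0,0),4).astype(int)
    m=((im[...,0]-im[...,1]>-4)&(im[...,0]>105)).astype(np.uint8)*255
    m=cv2.morphologyEx(m,cv2.MORPH_CLOSE,np.ones((25,25)));m=cv2.morphologyEx(m,cv2.MORPH_OPEN,np.ones((15,15)))
    cs=cv2.findContours(m,cv2.RETR_EXTERNAL,cv2.CHAIN_APPROX_NONE)[0];c=max(cs,key=cv2.contourArea)
    uv=(c[:,0]+.5)/8-.5+[x0,y0]
    P=onz(t,uv,z)[:,:2].astype(np.float32)
    return cv2.minAreaRect(P),m
E
python3 - <<'E'
from h import *
t=np.load("t4.npz");s=np.load("s4.npz")
r,m=boxtop(t);print(r);cv2.imwrite("pics/m4.png",m)
T=lambda x,y,f=10,o=(195,210):((x+.5)/f-.5+o[0],(y+.5)/f-.5+o[1])
S=lambda x,y:T(x,y,10,(345,135))
pt=[(T(640,240),S(122,350)),(T(523,82),S(325,413)),(T(137,375),S(520,175)),(T(248,528),S(328,122))]
X=np.array([tri(t,a,s,b) for a,b in pt]);print(X.round(1),X.mean(0))
print(np.array([onz(t,a,56)[0] for a,b in pt]).round(1),np.mean([onz(t,a,56)[0] for a,b in pt],0))
E
```

```text
((482.2849426269531, 226.56182861328125), (58.51951599121094, 140.55062866210938), 37.50586700439453)
[[501.4 153.8  54.8]
 [547.4 189.6  54.7]
 [461.5 299.1  53.7]
 [417.4 263.3  54.9]] [481.93662398 226.46397554  54.53393482]
[[501.4 153.9  56. ]
 [547.4 189.7  56. ]
 [461.2 298.2  56. ]
 [417.7 263.8  56. ]] [481.91690948 226.39637274  56.        ]
```

View pics/m4.png

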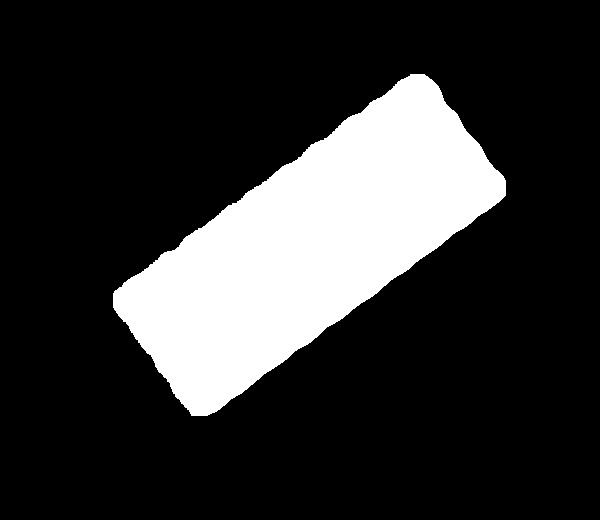

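The box measures 58.5 x 140.5 mm, centre (482.2,226.5), jaw yaw 37.5°. Triangulated top height is 54.5 mm, against 56 in the text.

Run:
```python
from plant import manip
from h import *
st=manip.read_state();print(rel(st,[482.2,226.5,18],37.5))
```

```text
(array([  1.4, 109.6, 136.1]), array([0.024, 1.827, 2.268]), np.float64(-0.32))
```

Request:
carry_out(
  deltas=[
    [1,[0.024,0.9,0],-0.05],
    [1,[0,0.927,0],0],
    [1,[0,0,0.5],0],
    [1,[0,0,0],0],
  ],
)

```text
clock: 6.75
eef_pos: [481.0, 225.8, 122.6]
ee_rot: [-0.0, 0.947, 0.321, -0.004]
ft_force: [-1.7, 0.0, -0.7]
gripper_width: 85.6
```

Run:
```python
from plant import manip
from h import *
st=manip.read_state();print(st["eef_pos"],st["ft_force"],rel(st,[482.2,226.5,18],37.5))
```

```text
[481.023964   225.80518487 122.5970728 ] [-1.74430117  0.04308999 -0.66916752] (array([  1.4,   0.2, 104.6]), array([0.023, 0.003, 1.743]), np.float64(-0.1))
```

Request:
carry_out(
  deltas=[
    [1,[0.02,0,0.6],0],
    [1,[0,0,0.6],0],
    [1,[0,0,0.4],0],
    [1,[0,0,0.14],0],
    [1,[0,0,0],0],
    [-1,[0,0,0],0],
    [-1,[0,0,0],0],
    [-1,[0,0,0],0],
    [-1,[0,0,0],0],
    [-1,[0,0,0],0],
  ],
)

```text
clock: 8.0
eef_pos: [484.7, 228.0, 22.7]
ee_rot: [0.0, 0.947, 0.322, 0.0]
ft_force: [-2.6, -1.2, 6.8]
gripper_width: 57.2
```

Run:
```python
from plant import manip
from h import *
st=manip.read_state();print(st["eef_pos"],yaw(st["ee_rot"]),st["ft_force"],st["gripper_width"])
s=manip.snapshot("scene");crop(s,320,80,110,120,5,"pics/s5.png")
```

```text
[484.66118008 227.97583502  22.74700078] 37.51448367812118 [-2.62516474 -1.24465709  6.77502892] 57.19416750082773
```

View pics/s5.png

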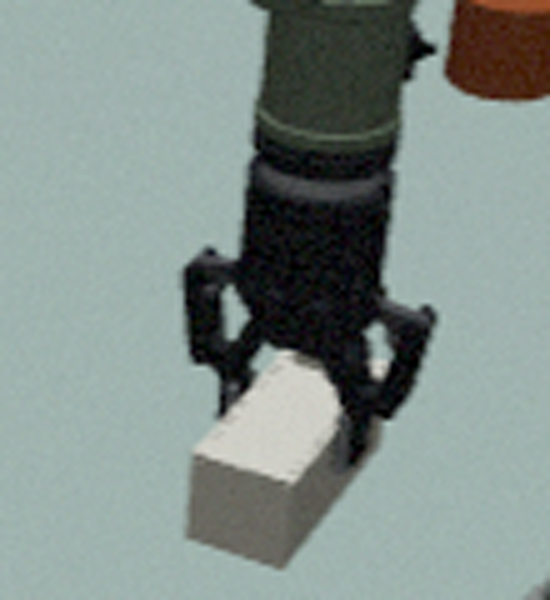

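Run:
```python
from h import *
t=np.load("top0.npz")
for n,p,z in(("weight",(224,168),50),("ring",(350,264),9),("bowl",(406,264),20),("bottle",(432,177),20)): print(n,onz(t,[p],z)[0].round())
a=37.5; d=np.array([604.5-482.2,8-226.5])/10
for i in range(10):
    r=np.radians(a); print(np.round(np.array([d[0]*np.cos(r)+d[1]*np.sin(r),d[0]*np.sin(r)-d[1]*np.cos(r)])/60,2),end=' ');a-=4.89
```

```text
weight [698. 265.  50.]
ring [ 418. -113.    9.]
bowl [ 419. -276.   20.]
bottle [ 681. -361.   20.]
[-0.06  0.41] [-0.02  0.42] [0.01 0.42] [0.05 0.41] [0.08 0.41] [0.12 0.4 ] [0.15 0.39] [0.18 0.38] [0.21 0.36] [0.24 0.34]
```

Request:
carry_out(
  deltas=[
    [-1,[0,0,-0.4],0],
    [-1,[0,0,-0.3],0],
    [-1,[0,0,0],0],
  ],
)

```text
clock: 8.43
eef_pos: [486.1, 228.5, 65.1]
ee_rot: [0.0, 0.947, 0.321, 0.002]
ft_force: [-0.2, 0.5, -4.1]
gripper_width: 57.1
```

Request:
carry_out(
  deltas=[
    [-1,[-0.06,0.41,0],0.815],
    [-1,[-0.02,0.42,0],0.815],
    [-1,[0.01,0.42,0],0.815],
    [-1,[0.05,0.41,0],0.815],
    [-1,[0.08,0.41,0],0.815],
    [-1,[0.12,0.4,0],0.815],
    [-1,[0.15,0.39,0],0.815],
    [-1,[0.18,0.38,0],0.815],
    [-1,[0.21,0.36,0],0.815],
    [-1,[0.24,0.34,0],0.815],
    [-1,[0,0,0],0],
    [-1,[0,0,0],0],
  ],
)

```text
clock: 9.93
eef_pos: [605.3, 9.8, 62.1]
ee_rot: [-0.0, 0.995, -0.099, -0.001]
ft_force: [-0.2, 0.3, -4.4]
gripper_width: 56.9
```

Run:
```python
from plant import manip
from h import *
st=manip.read_state();print(st["eef_pos"],yaw(st["ee_rot"]),st["ft_force"],st["gripper_width"])
s=manip.snapshot("scene");t=manip.snapshot("top");np.savez("t6.npz",**t);np.savez("s6.npz",**s)
crop(t,265,140,120,100,6,"pics/t6.png");crop(s,235,150,150,110,5,"pics/s6.png")
```

```text
[605.31173546   9.76852113  62.12238979] -11.38438896412059 [-0.20266752  0.29598249 -4.40639135] 56.93363199157307
```

View pics/s6.png

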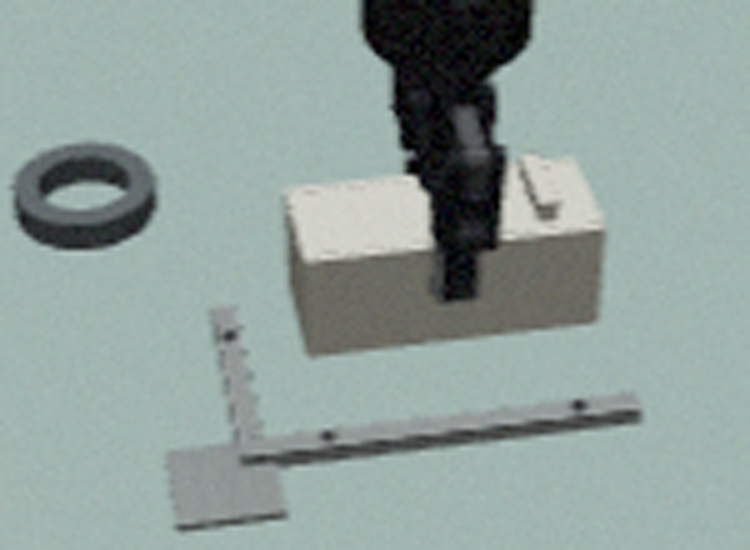

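View pics/t6.png

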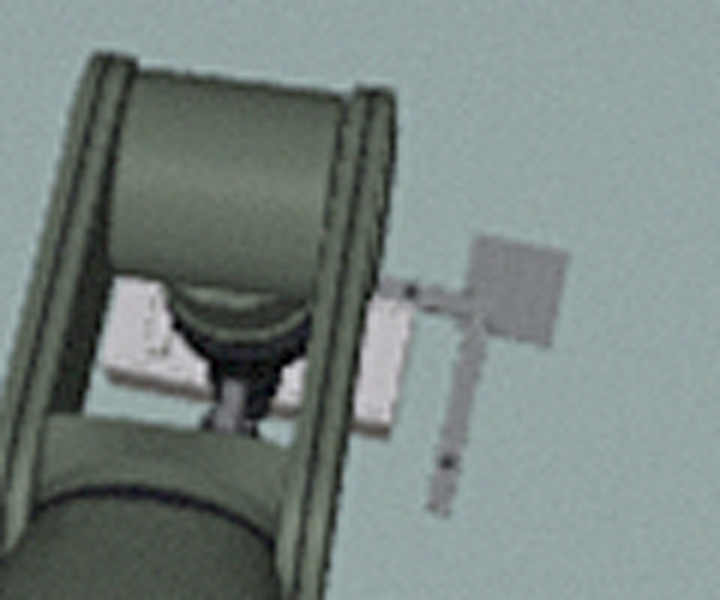

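The box is held level, with the cover shut and nearly parallel to the rail: the bottom edge slope in the scene crop is -0.12, against -0.11 for the rail. Lowering it short of both steel faces.

Request:
carry_out(
  deltas=[
    [-1,[0,0,0.3],0],
    [-1,[0,0,0.2],0],
    [-1,[0,0,0.1],0],
    [-1,[0,0,0.03],0],
    [-1,[0,0,0],0],
    [-1,[0,0,0],0],
  ],
)

```text
clock: 10.78
eef_pos: [607.0, 9.2, 26.1]
ee_rot: [0.0, 0.995, -0.099, 0.001]
ft_force: [-0.7, 0.9, -4.4]
gripper_width: 57.2
```

Run:
```python
from plant import manip
from h import *
st=manip.read_state();print(st["eef_pos"],yaw(st["ee_rot"]),st["ft_force"],st["moment"])
s=manip.snapshot("scene");np.savez("s7.npz",**s)
crop(s,235,150,150,110,5,"pics/s7.png")
```

```text
[607.03349745   9.22155749  26.0964638 ] -11.402852272964703 [-0.68635128  0.86624288 -4.36772881] [-0.0176054   0.03207846 -0.01688487]
```

View pics/s7.png

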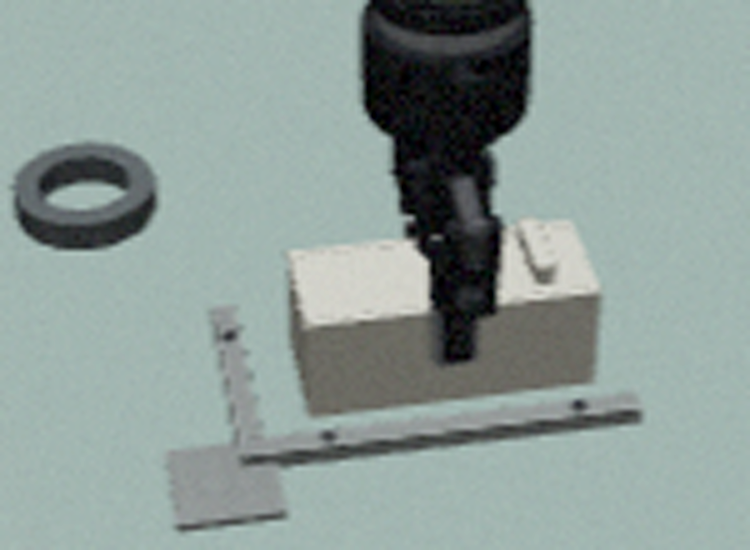

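Request:
carry_out(
  deltas=[
    [-1,[0,0,0.04],0],
    [-1,[0,0,0.02],0],
    [-1,[0,0,0],0],
    [-1,[0,0,0],0],
  ],
)

```text
clock: 11.32
eef_pos: [606.8, 9.3, 22.8]
ee_rot: [0.0, 0.995, -0.099, 0.0]
ft_force: [-1.4, 0.6, 4.9]
gripper_width: 57.2
```

Run:
```python
from plant import manip
from h import *
st=manip.read_state();print(st["eef_pos"],yaw(st["ee_rot"]),st["ft_force"],st["moment"])
```

```text
[606.77631416   9.29441077  22.80340477] -11.395916285522246 [-1.44052401  0.56643447  4.90056365] [0.05112417 0.66166277 0.01354089]
```

Request:
carry_out(
  deltas=[
    [-1,[0.1,0.1,0],0],
    [-1,[0.1,0.1,0],0],
    [-1,[0.05,0.08,0],0],
    [-1,[0,0,0],0],
    [-1,[0,0,0],0],
  ],
)

```text
clock: 11.95
eef_pos: [618.8, -9.5, 22.8]
ee_rot: [-0.001, 0.995, -0.1, 0.001]
ft_force: [0.3, 3.8, 5.0]
gripper_width: 57.5
```

```bash
cat >> h.py <<'E'
def rep(st):
    a=np.radians(78.6);xc=np.array([np.cos(a),np.sin(a)]);yc=np.array([-xc[1],xc[0]]);O=np.array([635.7,-90.0])
    d=st["eef_pos"][:2]-O;f=st["ft_force"]
    print("t",st["clock"],"corner xy",(d@xc).round(1),(d@yc).round(1),"z",st["eef_pos"][2].round(1),"yaw",yaw(st["ee_rot"]).round(2),"F corner",(f[:2]@xc).round(1),(f[:2]@yc).round(1),f[2].round(1),"M",st["moment"].round(2))
E
python3 - <<'E'
from plant import manip
from h import *
rep(manip.read_state())
s=manip.snapshot("scene");np.savez("s8.npz",**s)
crop(s,235,150,150,110,5,"pics/s8.png")
E
```

```text
t 11.95 corner xy 75.6 32.5 z 22.8 yaw -11.44 F corner 3.8 0.4 5.0 M [ 0.43  0.48 -0.25]
```

View pics/s8.png

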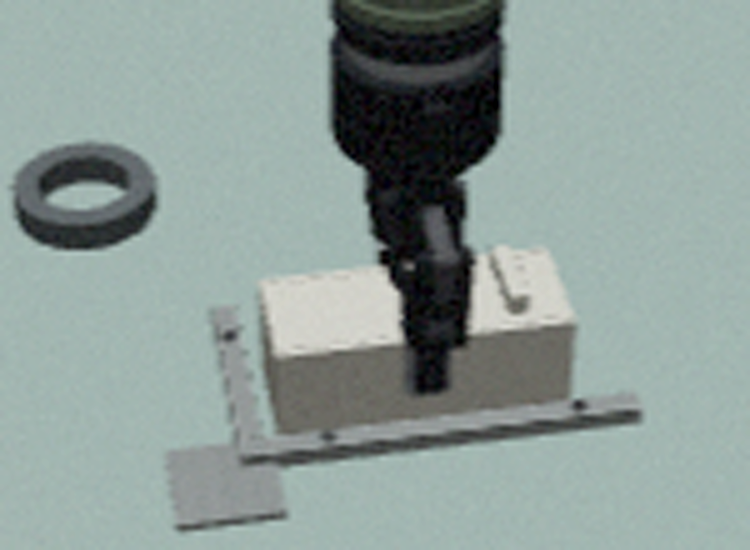

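About 3.5 mm is left to the rail and 5.6 mm to the stop. The box stands parallel just inside the rail, so I'll close in.

Request:
carry_out(
  deltas=[
    [-1,[0.04,0.05,0],0],
    [-1,[0.02,0.04,0],0],
    [-1,[0,0,0],0],
    [-1,[0,0,0],0],
  ],
)

```text
clock: 12.5
eef_pos: [619.4, -11.9, 22.9]
ee_rot: [-0.003, 0.995, -0.1, -0.001]
ft_force: [-6.0, 12.7, 10.5]
gripper_width: 57.1
```

Run:
```python
from plant import manip
from h import *
rep(manip.read_state())
```

```text
t 12.5 corner xy 73.4 31.5 z 22.9 yaw -11.43 F corner 11.3 8.4 10.5 M [ 1.55  0.97 -0.34]
```

Run:
```python
from plant import manip
from h import *
s=manip.snapshot("scene");np.savez("s9.npz",**s);t=manip.snapshot("top");np.savez("t9.npz",**t)
crop(s,260,185,115,70,7,"pics/s9.png");crop(t,265,150,110,90,7,"pics/t9.png")
```

```text
(no output)
```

View pics/s9.png

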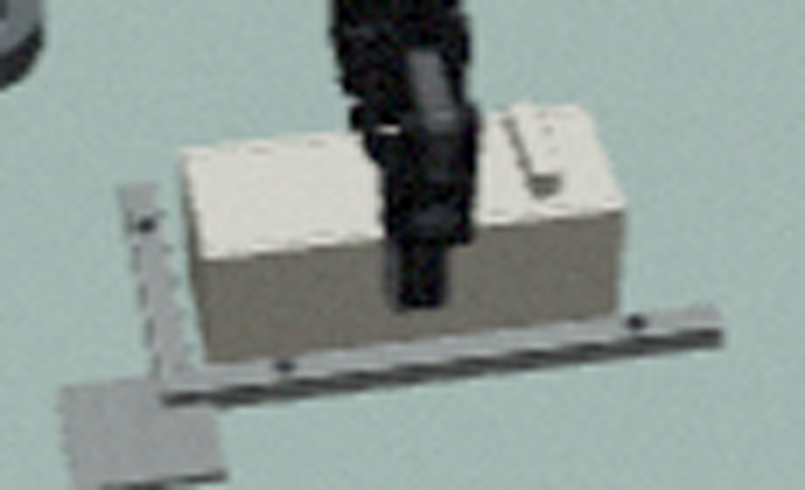

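View pics/t9.png

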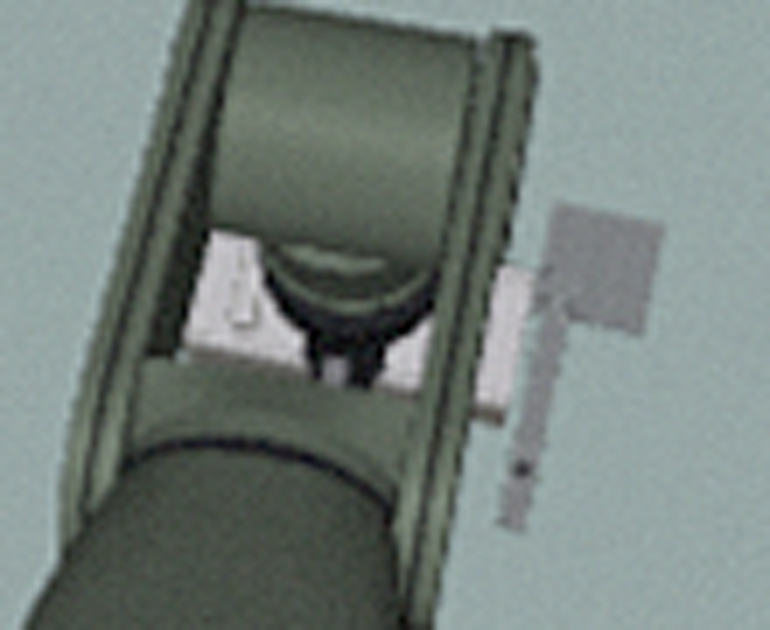

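Run:
```python
from h import *
s=np.load("s9.npz");t=np.load("t9.npz")
a=np.radians(78.6);xc=np.array([np.cos(a),np.sin(a)]);yc=np.array([-xc[1],xc[0]]);O=np.array([635.7,-90.0])
T=lambda x,y,f,o:((x+.5)/f-.5+o[0],(y+.5)/f-.5+o[1])
S=lambda x,y:T(x,y,7,(260,185));U=lambda x,y:T(x,y,7,(265,150))
def c(P): d=P[:,:2]-O; return np.c_[d@xc,d@yc].round(1)
print("scene top corners (0,0)(0,58)(140,0)(140,58):",c(onz(s,[S(208,260),S(182,150),S(625,210),S(585,107)],56)).tolist())
print("top: (0,~0),(0,58)",c(onz(t,[U(537,268),U(505,408),U(188,345)],56)).tolist())
print("scene stop/rail hole chk",c(onz(s,[S(146,224),S(284,367),S(636,322)],10)).tolist(),"top hole",c(onz(t,[U(522,468)],10)).tolist())
```

```text
scene top corners (0,0)(0,58)(140,0)(140,58): [[4.8, -0.1], [4.6, 58.0], [143.3, -0.0], [143.9, 56.4]]
top: (0,~0),(0,58) [[5.0, -1.6], [6.2, 59.6], [141.5, 60.5]]
scene stop/rail hole chk [[-7.0, 76.8], [28.2, -5.0], [148.6, -4.6]] top hole [[-5.7, 75.9]]
```

The box touches the rail (its near edge is at y≈0), but both views leave about 4–5 mm to the stop. So the 11 N along x is friction. I'll ease off the downward press and push toward the stop.

Request:
carry_out(
  deltas=[
    [-1,[0,0,-0.008],0],
    [-1,[0,0.04,0],0],
    [-1,[0,0.03,0],0],
    [-1,[0,0,0],0],
    [-1,[0,0,0],0],
  ],
)

```text
clock: 13.22
eef_pos: [618.4, -16.4, 22.9]
ee_rot: [-0.003, 0.995, -0.099, -0.001]
ft_force: [-5.9, 10.5, 8.6]
gripper_width: 57.2
```

Run:
```python
from plant import manip
from h import *
rep(manip.read_state())
```

```text
t 13.225 corner xy 68.7 31.5 z 22.9 yaw -11.42 F corner 9.2 7.8 8.6 M [ 1.4   0.86 -0.23]
```

Request:
carry_out(
  deltas=[
    [-1,[0,0.03,0],0],
    [-1,[0,0,0],0],
    [-1,[0,0,0],0],
  ],
)

```text
clock: 13.6
eef_pos: [618.2, -17.4, 22.9]
ee_rot: [-0.003, 0.995, -0.1, -0.001]
ft_force: [-4.2, 13.2, 8.7]
gripper_width: 57.2
```

Run:
```python
from plant import manip
from h import *
rep(manip.read_state())
```

```text
t 13.6 corner xy 67.7 31.5 z 22.9 yaw -11.44 F corner 12.1 6.8 8.7 M [ 1.71  0.78 -0.36]
```

Motion stalled (1.0 of 1.8 mm) and the force rose 3 N, so the box has reached the stop. I'll press slightly more on both, then check.

Request:
carry_out(
  deltas=[
    [-1,[0.02,0.04,0],0],
    [-1,[0,0.03,0],0],
    [-1,[0,0,0],0],
    [-1,[0,0,0],0],
  ],
)

```text
clock: 14.1
eef_pos: [618.3, -17.8, 23.4]
ee_rot: [-0.006, 0.995, -0.1, -0.002]
ft_force: [-5.5, 23.0, 11.7]
gripper_width: 57.1
```

Run:
```python
from plant import manip
from h import *
rep(manip.read_state())
s=manip.snapshot("scene");np.savez("s10.npz",**s);t=manip.snapshot("top");np.savez("t10.npz",**t)
crop(s,260,185,115,70,7,"pics/s10.png");crop(t,265,150,110,90,7,"pics/t10.png")
```

```text
t 14.1 corner xy 67.4 31.3 z 23.4 yaw -11.51 F corner 21.5 10.0 11.7 M [ 3.34  1.09 -0.62]
```

View pics/s10.png

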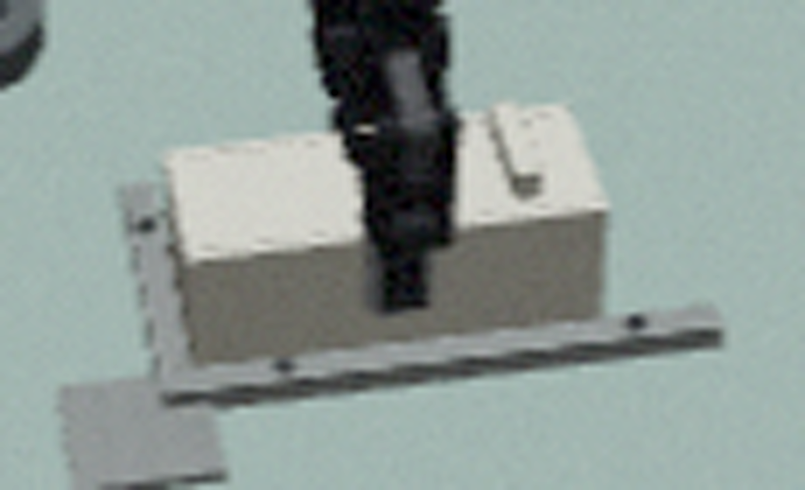

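View pics/t10.png

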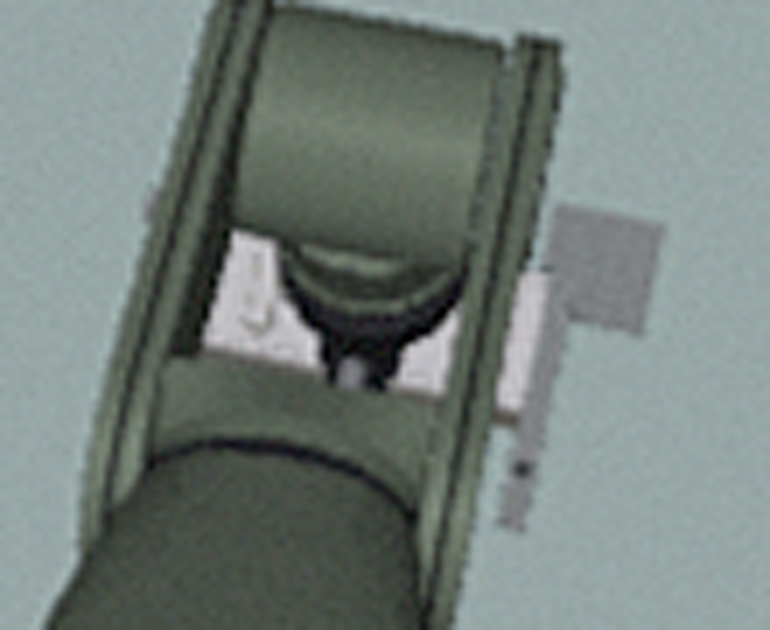

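Run:
```python
from h import *
s=np.load("s10.npz");t=np.load("t10.npz")
a=np.radians(78.6);xc=np.array([np.cos(a),np.sin(a)]);yc=np.array([-xc[1],xc[0]]);O=np.array([635.7,-90.0])
T=lambda x,y,f,o:((x+.5)/f-.5+o[0],(y+.5)/f-.5+o[1])
S=lambda x,y:T(x,y,7,(260,185));U=lambda x,y:T(x,y,7,(265,150))
def c(P): d=P[:,:2]-O; return np.c_[d@xc,d@yc].round(1)
print(c(onz(s,[S(190,262),S(165,152),S(607,208),S(566,107)],56)).tolist())
print(c(onz(t,[U(551,275),U(518,410),U(205,345)],56)).tolist())
for X in((0,0,56),(0,58,56),(140,0,56),(140,58,56),(0,0,10)):
    w=[*(O+X[0]*xc+X[1]*yc),X[2]];print(X,((proj(s,[w])[0]-[260,185]+.5)*7-.5).round())
```

```text
[[-1.0, -0.1], [-1.2, 57.9], [137.7, 2.0], [137.5, 57.6]]
[[-1.4, 0.2], [0.7, 59.3], [134.5, 59.1]]
(0, 0, 56) [193. 262.]
(0, 58, 56) [168. 151.]
(140, 0, 56) [615. 211.]
(140, 58, 56) [573. 106.]
(0, 0, 10) [197. 368.]
```

Request:
carry_out(
  deltas=[
    [-1,[0,0,0],0],
    [-1,[0,0,0],0],
    [-1,[0,0,0],0],
    [-1,[0,0,0],0],
    [-1,[0,0,0],0],
    [-1,[0,0,0],0],
    [-1,[0,0,0],0],
    [-1,[0,0,0],0],
  ],
)

```text
clock: 15.2
eef_pos: [618.3, -17.8, 23.4]
ee_rot: [-0.006, 0.995, -0.1, -0.002]
ft_force: [-5.3, 24.0, 12.6]
gripper_width: 57.2
```

Run:
```python
from plant import manip
from h import *
st=manip.read_state();rep(st)
q=st["ee_rot"];print(2*np.hypot(q[0],q[3]))
```

```text
t 15.2 corner xy 67.4 31.3 z 23.4 yaw -11.52 F corner 22.5 10.0 12.6 M [ 3.35  1.09 -0.58]
0.013522025906029068
```

Steady for over a second, with forces unchanged. Handing in.

Run:
```python
from plant import manip
print(manip.hand_in())
```

```text
the job is handed in; nothing more can be done
None
```

I slid the cover fully shut at the box's starting place, about 150 mm from the lip. Then I gripped the box by its long sides, carried it to the corner, set it on the glass and pressed it against the rail and then the stop. I handed it in at about 15.2 s still holding it pressed; no verdict came back.

**Last checks**
- **Cover:** it looked flush at the end with no gap after closing, and no gap showed in any later picture.
- **Force:** the wrist felt about 22 N along the rail towards the stop and 10 N towards the rail. After taking off friction on the glass, I estimate at least 9 N on the stop and about 8 N on the rail. Both stayed steady for more than a second.
- **Angle:** the gripper is tilted 0.013 rad. It is within about 0.1° of the measured rail direction, though the rail direction itself is only good to about half a degree.
- **Bystanders:** the arm's path kept clear of all four, but I did not measure their positions again at the end.

**Disagreements**
- **Position:** the camera views put the box's end within about 1.5 mm of the stop. They put its near side within 0.2 mm of the rail at the corner end, and 2 mm off at the far end in one view. The gripper reads (67.4, 31.3) mm in the corner frame, where the seated centre is (70, 29). I put this down to calibration and the box sitting slightly off-centre in the jaws.
- **Squareness:** one top edge of the box measured about 0.015 rad off parallel, while the opposite edge measured parallel.
- **Grip height:** the gripper held the box about 5 mm higher than planned, because the fingers pushed it up as they closed. The box still rests on the glass.

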